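Draw the mixing slab out from under its shelf

ROBOT

A 6-joint arm with a two-finger parallel gripper is mounted at the origin on the work surface. World frame = base frame: x ahead of the robot, y to its left, z up, the work surface at z = 0. Lengths are in m, angles in rad, forces in N, time in s.
With the tool pointing down it reaches from about 0.325 to 0.775 m from the base axis. Payload 9.3 kg.
Tool frame: the origin (TCP) lies at the very end of the fingers, on their centre line; the grasp point (between the pads) lies 19 mm behind it; z points along the fingers, y is the line along which they close (so a half turn about z gives the same grasp; the last joint's range is limited). The gripper opens to 85 mm and grips with 20 to 120 N. Pads are 22 mm wide; open, the fingers measure 114 mm over their backs; the gripper's body (76 mm by 85 mm) begins 54 mm behind the grasp point. The pads swing forward as they close: fully open they stand 13 mm farther back than shut.
Start: joints at [-1.346, 0.259, 0.021, 1.334, 0, 1.418], TCP at [0.203, -0.511, 0.231] pointing down, gripper open.
Joint ranges: [-3.04, 3.04], [-0.91, 1.82], [-1.04, 1.36], [-1.92, 1.95], [-1.52, 1.45], [-3.14, 3.14]. Speed limits (rad/s): [2.22, 2.22, 2.79, 3.14, 3.14, 3.14].

INTERFACE

Orientations are given as a rotation vector (axis times angle).
In Python, from workcell import get_obs, capture, camera_params, close_job, nets gives the robot as it stands.
- The arm moves only by the tool send_rows, never from a script. Its argument "commands" is a list that holds one entry, the list of rows, each a list of 7 numbers: the shift along the world's x, y, z in cm, then the turn, a rotation vector about the world's x, y, z in units of 5 degrees (1.0 is 5 degrees), then the closure, from -1 (fully open) to 1 (shut). A call has 1 to 20 rows; each row is the pose to reach, as a shift and turn from the pose commanded when the call began; what a row does not reach only later rows make up. A row lasts 1/12 s, in which the tool goes at most 41.7 mm and 7.16 degrees, less where a joint would pass 70% of its speed; a pose out of reach is approached as far as the arm can. A call with a gripper value outside its range is refused whole. The fingers move at their own pace and stop on an object; "squeeze" is the grip in N (left out, the last holds). Time passes only in rows, so rows that repeat a pose let the fingers close. It gives the time, the measured TCP pose, the force, the opening and the grip force at its end, in the units of the state.
- get_obs(): the state, without advancing time (a new reading comes with each control period).
- capture(name): name is "scene" or "top"; returns (picture, depth): 480x640x3 uint8, red, green, blue; 480x640 float32, m along the optical axis (not along the pixel's ray), 0 where there is no reading.
- camera_params(name): a dict with "intrinsics" (3x3 intrinsics, pixels), "R" (3x3) and "t" (3): a world point X has camera coordinates R X + t. Camera axes: x right, y down, z forward; pixel columns grow to the right and rows downward; lengths in m; the calibration is good to about 2 mm. A picture is of the moment at which its call begins. camera_params takes no time and is no camera call.
- close_job(): hands the job in; it is judged then, once.
Trained networks look in the newest picture that a camera, given by its name, has taken for a name from the list of things; names that differ only in an ending like _2 or _b are one class to them, and where a whole thing is asked for, a point or a joint stands for the part that bears it (a point fixed in the world has none). Each returns a list of dicts, best first, with "score" (0 to 1); they miss things now and then, are a little off and sometimes report something else, mostly with a low value. They report only what shows in the picture. A call takes as long as a camera call. They do not tell look-alikes from the thing itself.
- nets.recognise(camera, thing): "at" ([x, y, z] in m, in the coordinates of the camera as it stood for that picture, good to about 4 mm: the middle of the surface that is visible of it).
The state is a dict: "t": time; "joint_pos": joint angles; "qd": joint speeds; "effort": joint torques, N m; "position": TCP position; "tool_rot": TCP orientation; "wrist_force": force on the tool from outside, world axes, zero at the start; "ft_torque": the same for the moment, N m; "gripper_width": finger opening in m; "gripper_force": force on a finger pad.
Only numpy, scipy, OpenCV 4.12 (cv2) and the standard library are available. Lean on these libraries where they do the work, as an engineer would, in place of code of your own. Each camera call takes 0.05 s, during which the arm holds its last target. There are 200 camera calls.

TASK

The white mixing slab is pushed in under the low shelf of its plywood stand, with the steel water pot standing on the end that sticks out. First lift the pot off and set it down upright, without dropping it, on the round cork coaster, its whole base on the cork. Then press on top of the slab and draw it out across the stand until its front edge lies straight against the wooden lip along its whole width, not hanging over the stand's sides; leave the tape roll, flowerpot, spray bottle and paint tin where they are.

Things in the scene. Friction and masses are not known exactly. Their poses are not given: they have to be found in the camera images.
- stand: Plywood stand fixed to the table, 360 long (its x axis, from the lip to the shelf, pointing away from the robot) by 200 wide (y), turned up to 0.3 rad. Origin: centre of its underside. Base board 12 thick, its waxed upper face (z = 12) slippery under the slab: friction about 0.28.
- lip_mid (a point): Middle of the inner face of the stand's lip, at its foot (stand x = -165, y = 0, z = 12). The lip is 15 thick, runs across the whole width at the end near the robot and stands 18 above the base board; its inner face looks to the stand's +x.
- shelf_edge (a point): Middle of the upper front edge of the stand's low shelf (stand x = 20, y = 0, z = 77). The shelf covers stand x = 20 to 180, 210 wide, 12 thick, its underside 53 above the base board, on two side cheeks with inner faces at stand y = +-84; open in front.
- slab_mid (a point): Centre of the top face of the mixing slab: flat white ceramic, a few dried paint spots, 170 long (x) by 140 wide (y) by 10 thick, 0.55 kg, loose on the base board, top face 22 above the table. Front edge: its -x edge, towards the lip. At first 70 to 88 mm stick out of the shelf, the front edge is 97 to 115 mm from the lip, skewed up to 0.05 rad. Too wide to grasp.
- slab_left (a point): Left end of the slab's front edge, half-way up its thickness (slab x = -85, y = +70). Home means this is within 6 mm of the lip's inner face.
- slab_right (a point): Right end of the slab's front edge, half-way up its thickness (slab x = -85, y = -70). Home means this is within 6 mm of the lip's inner face.
- pot_center (a point): Centre of the steel water pot, half-way up: open, empty, round, 54 mm diameter with a 57 mm rim at the top, 90 high, wall 3, about 0.16 kg. It starts upright on the slab's exposed end, its axis about 31 mm from the slab's front edge and up to 30 mm to either side.
- coaster: Round cork coaster fixed flat on the table, 100 mm diameter, 6 thick. Origin at the centre of its underside. It lies left or right of the stand, near or far.
- tape: Bystander: roll of paper tape lying flat, 96 diameter, 24 high; origin under its centre.
- flowerpot: Bystander: terracotta flowerpot, 84 diameter, 75 high; origin under its centre.
- sprayer: Bystander: small clear spray bottle, 46 diameter, 116 high; origin under its centre.
- panbox: Bystander: shut dark paint tin, 60 by 150 by 18, lying on top of the stand's shelf towards its back; origin under its centre.
Things that resemble listed ones, but are neither listed nor needed, are in the scene too. What is shaped like the part that bears pot_center but green or turquoise is not meant.

How it is judged:
By the outcome, as a careful person would: the job done as asked, in the order asked, and still so for the second after the job is handed in, with the robot touching nothing.
It also fails if it takes over 64 s, if anything falls off the work surface, if the arm or the gripper's body presses on something with over 40 N, if the wrist force passes 120 N, or if a joint passes its speed limit or range.

## Working session

There is one attempt and no reset: what is moved stays moved. The work goes in short steps, Python scripts to look and compute and a tool call to move; the robot and the scene stay as the last step left them, time stands still between calls to the robot, and variables do not carry over. Pictures are saved under pics/ and viewed, at most 10 in all, crops included, and the job is handed in when it is done.

Besides the shell and the picture viewer there is one more tool, called after "Call:" as name(argument=value, ...), one argument or row to a line, values as JSON. send_rows: Moves the arm, as the interface text tells. Its arguments: {"type":"object","properties":{"commands":{"type":"array"},"squeeze":{"type":"number"}},"required":["commands"]}

```bash
mkdir -p pics
cat > h.py <<'E'
import numpy as np, cv2
from workcell import get_obs, capture, camera_params, close_job, nets
def w2p(cam,X):
    p=camera_params(cam); c=np.asarray(p["R"])@np.asarray(X,float)+np.asarray(p["t"]); u=np.asarray(p["intrinsics"])@c; return u[:2]/u[2]
def c2w(cam,c):
    p=camera_params(cam); return np.asarray(p["R"]).T@(np.asarray(c)-np.asarray(p["t"]))
def cloud(cam,d):
    p=camera_params(cam); K=np.asarray(p["intrinsics"]); v,u=np.mgrid[:480,:640]
    c=np.stack([(u-K[0,2])*d/K[0,0],(v-K[1,2])*d/K[1,1],d],-1)
    return (c-np.asarray(p["t"]))@np.asarray(p["R"])
E
python3 - <<'E'
from h import *
o=get_obs(); print(o)
for cam in("scene","top"):
    im,d=capture(cam); cv2.imwrite(f"pics/{cam}0.png",im[:,:,::-1]); np.save(f"{cam}0.npy",d)
    p=camera_params(cam); print(cam,np.round(-np.asarray(p["R"]).T@p["t"],3))
    for n in["stand","lip_mid","shelf_edge","slab_mid","slab_left","slab_right","pot_center","coaster","tape","flowerpot","sprayer","panbox"]:
        print(n,[(np.round(c2w(cam,r["at"]),3).tolist(),np.round(w2p(cam,c2w(cam,r["at"]))).tolist(),round(r["score"],2)) for r in nets.recognise(cam,n)][:4])
E
```

```text
{'t': 0.0, 'joint_pos': array([-1.34558421e+00,  2.59214940e-01,  2.07555362e-02,  1.33369050e+00,
        5.22805109e-06,  1.41819855e+00]), 'qd': array([-0.00061107, -0.00023774, -0.0010363 , -0.00016795, -0.00127756,
        0.0010349 ]), 'effort': array([ 3.83522438e-04, -5.55642915e+01,  3.44525635e+01,  1.37990993e-02,
       -4.06634103e-05,  1.50815328e-06]), 'position': array([ 0.20282279, -0.51093869,  0.23065135]), 'tool_rot': array([-3.08437635e+00, -5.89685021e-01,  6.89424594e-05]), 'wrist_force': array([ 0.41591226, -0.56080104,  0.49117777]), 'ft_torque': array([ 0.00273869,  0.0175163 , -0.00844304]), 'gripper_force': 0.0, 'gripper_width': 0.0853683948843165}
scene [ 1.301 -0.338  0.767]
stand [([0.677, 0.027, 0.027], [350.0, 288.0], 0.9)]
lip_mid [([0.675, 0.025, 0.03], [349.0, 287.0], 0.92)]
shelf_edge [([0.675, 0.028, 0.028], [350.0, 287.0], 0.67)]
slab_mid [([0.56, 0.013, 0.021], [317.0, 256.0], 0.69), ([0.44, 0.325, 0.06], [412.0, 173.0], 0.46)]
slab_left [([0.439, -0.341, 0.007], [134.0, 280.0], 0.57), ([0.562, 0.014, 0.023], [318.0, 256.0], 0.45)]
slab_right [
[... 683 characters left out ...]
, 0.54), ([0.599, -0.327, 0.073], [462.0, 242.0], 0.28)]
slab_left [([0.59, 0.028, 0.024], [302.0, 245.0], 0.62)]
slab_right [([0.593, 0.031, 0.023], [301.0, 243.0], 0.59), ([0.436, -0.334, 0.011], [457.0, 314.0], 0.43)]
pot_center [([0.584, 0.067, 0.028], [284.0, 247.0], 0.65), ([0.596, -0.133, 0.024], [372.0, 243.0], 0.62), ([0.559, 0.227, 0.037], [213.0, 256.0], 0.57), ([0.593, 0.03, 0.02], [301.0, 243.0], 0.16)]
coaster []
tape [([0.604, 0.338, 0.026], [166.0, 236.0], 0.95), ([0.591, 0.032, 0.023], [300.0, 244.0], 0.56)]
flowerpot [([0.439, 0.341, 0.055], [158.0, 310.0], 0.95)]
sprayer [([0.601, -0.325, 0.071], [461.0, 241.0], 0.92)]
panbox [([0.741, 0.042, 0.099], [296.0, 172.0], 0.83)]
```

View pics/top0.png

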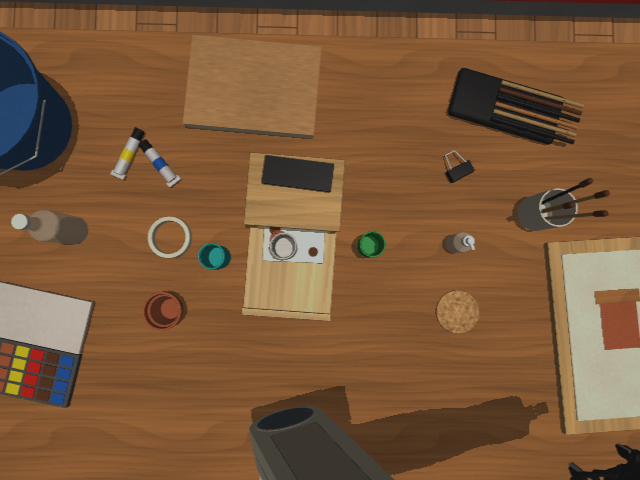

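View pics/scene0.png

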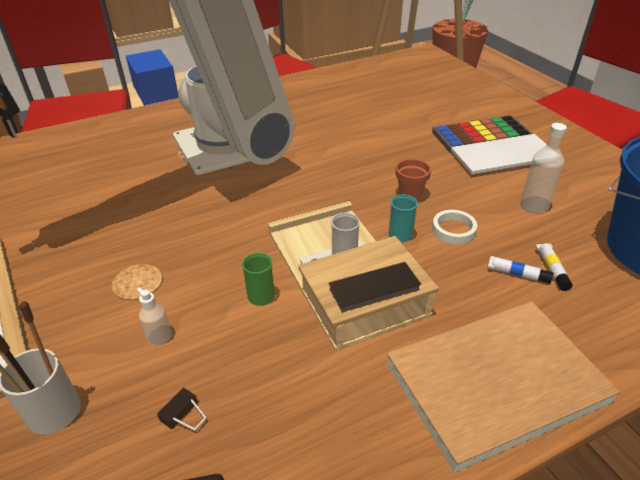

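Top picture: the steel pot is at (283,247) on the white slab. The look-alikes are a green cup at (370,244) and a turquoise cup at (213,256). The grey pot standing on the slab is the one meant; the coaster is at (457,312). I'll measure precisely and make the confirming crop.

```bash
cat >> h.py <<'E'
def rect(P):
    (c,s,a)=cv2.minAreaRect((P[:,:2]*1000).astype(np.float32)); return np.round(c,1),np.round(s,1),round(a,2)
def slabfit(im,d,roi):
    W=cloud("top",d); hsv=cv2.cvtColor(im,cv2.COLOR_RGB2HSV); r0,r1,c0,c1=roi
    m=np.zeros(d.shape,bool); m[r0:r1,c0:c1]=True
    m&=(hsv[...,1]<40)&(hsv[...,2]>150)&(W[...,2]>.012)&(W[...,2]<.032)
    return W,m
E
python3 - <<'E'
from h import *
im=cv2.imread("pics/top0.png")[:,:,::-1].copy(); d=np.load("top0.npy")
W,m=slabfit(im,d,(222,300,240,345))
Z=W[...,2]
def region(z0,z1,r0,r1,c0,c1):
    q=np.zeros(d.shape,bool); q[r0:r1,c0:c1]=True; return q&(Z>z0)&(Z<z1)
sh=region(.070,.084,145,240,235,350); print("shelf",rect(W[sh]),np.median(Z[sh]))
bb=region(.005,.05,228,330,235,350); print("board",rect(W[bb]))
lp=region(.024,.04,290,330,235,350); print("lip",rect(W[lp]),lp.sum())
print("slab",m.sum(),rect(W[m]),np.median(Z[m]))
# slab front edge per column (world x min) fit
pts=[]
for c in range(262,325):
    r=np.where(m[:,c])[0]
    if len(r): pts.append(W[r.max(),c,:2])
pts=np.array(pts); print(np.round(pts[::6]*1000,1).tolist()); f=np.polyfit(pts[:,1],pts[:,0],1); print("front x=f(y)",f)
rim=region(.095,.125,225,270,260,305); print("pot",cv2.minEnclosingCircle((W[rim][:,:2]*1000).astype(np.float32)),np.median(Z[rim]),rim.sum())
co=region(.003,.012,285,340,430,485); print("coaster",cv2.minEnclosingCircle((W[co][:,:2]*1000).astype(np.float32)),np.median(Z[co]),co.sum(),rect(W[co]))
for n,(r0,r1,c0,c1) in dict(shelfedge=(222,236,240,346)).items():
    e=[]
    for c in range(255,335,8):
        r=np.where(sh[:,c])[0]; e.append(W[r.max(),c,:2])
    e=np.array(e); print("shelfedge",np.polyfit(e[:,1],e[:,0],1))
e=[]
for c in range(250,326,4):
    r=np.where(lp[:,c])[0]
    if len(r): e.append([*W[r.min(),c,:2],*W[r.max(),c,:2]])
e=np.array(e); print("lip inner/outer",np.polyfit(e[:,1],e[:,0],1),np.polyfit(e[:,3],e[:,2],1))
ds=np.load("scene0.npy"); S=cloud("scene",ds)
q=np.zeros(ds.shape,bool); q[205:260,325:365]=True; q&=(S[...,2]>.106)&(S[...,2]<.125); print("pot scene",cv2.minEnclosingCircle((S[q][:,:2]*1000).astype(np.float32)),q.sum())
cv2.imwrite("pics/crop1.png",cv2.resize(im[140:340,190:400,::-1],None,fx=3,fy=3,interpolation=2)[:600,:800])
E
```

```text
shelf (array([691.3,  46.8]), array([210.2, 185.9]), 86.6) 0.07716719825557666
board (array([512. ,  51.1]), array([232.2, 263.2]), 0.37)
lip (array([431.9,  62.1]), array([198.1,  15.6]), 86.55) 610
slab 1298 (array([586.9,  47.5]), array([139. ,  71.1]), 88.22) 0.022778299384444298
[[555.4, 115.9], [553.4, 102.9], [553.6, 88.8], [562.8, 75.0], [554.0, 61.3], [551.9, 47.6], [552.1, 33.9], [552.3, 20.2], [552.5, 6.4], [550.4, -7.4], [560.0, -21.2]]
front x=f(y) [-0.00469645  0.55457944]
pot ((582.6785888671875, 66.52545166015625), 28.280221939086914) 0.11063628975563715 183
coaster ((439.54608154296875, -335.4948425292969), 87.92935943603516) 0.00629960077308106 1511 (array([ 439.1, -335.8]), array([125.7, 127.1]), 0.15)
shelfedge [0.05034073 0.62016136]
lip inner/outer [0.06167232 0.43498407] [0.06290589 0.42169123]
pot scene ((583.2197875976562, 64.94453430175781), 29.901939392089844) 199
```

View pics/crop1.png

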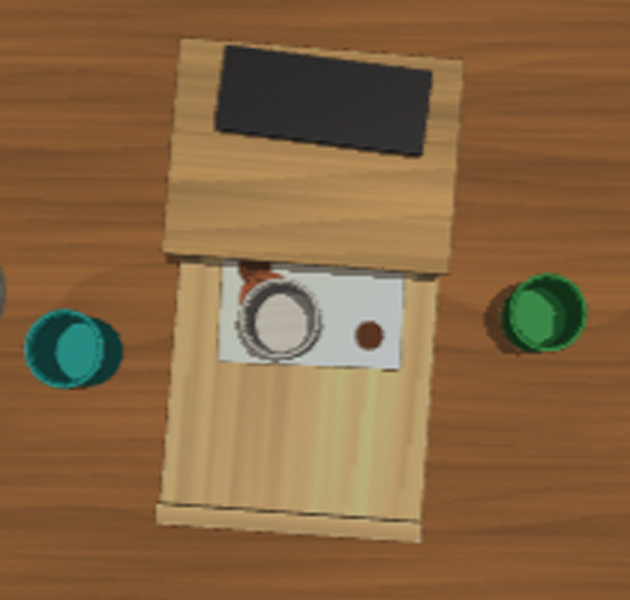

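Confirmed in the crop: the steel pot at crop (279,320) stands on the white slab. The green and turquoise cups stand on the table at either side. Moving above the pot.

Call:
send_rows(
  commands=[
    [[38,57.7,2,0,0,31,-1],[38,57.7,2,0,0,31,-1],[38,57.7,2,0,0,31,-1],[38,57.7,2,0,0,31,-1],[38,57.7,2,0,0,31,-1],[38,57.7,2,0,0,31,-1],[38,57.7,2,0,0,31,-1],[38,57.7,2,0,0,31,-1],[38,57.7,2,0,0,31,-1],[38,57.7,2,0,0,31,-1],[38,57.7,2,0,0,31,-1],[38,57.7,2,0,0,31,-1],[38,57.7,2,0,0,31,-1],[38,57.7,2,0,0,31,-1],[38,57.7,2,0,0,31,-1],[38,57.7,2,0,0,31,-1],[38,57.7,2,0,0,31,-1],[38,57.7,2,0,0,31,-1],[38,57.7,2,0,0,31,-1],[38,57.7,2,0,0,31,-1]],
  ],
  squeeze=30,
)

```text
t: 2.97
position: [0.5831, 0.0666, 0.2509]
tool_rot: [-0.401, -3.115, 0.0]
wrist_force: [0.1, 0.0, 0.1]
gripper_width: 0.0852
gripper_force: 0.0
```

Call:
send_rows(
  commands=[
    [[0,0,-6,0,0,2.2,-1],[0,0,-6,0,0,2.2,-1],[0,0,-9,0,0,2.2,-1],[0,0,-12,0,0,2.2,-1],[0,0,-15,0,0,2.2,-1],[0,0,-17,0,0,2.2,-1],[0,0,-19,0,0,2.2,-1],[0,0,-19,0,0,2.2,-1],[0,0,-19,0,0,2.2,-1],[0,0,-19,0,0,2.2,1],[0,0,-19,0,0,2.2,1],[0,0,-19,0,0,2.2,1],[0,0,-19,0,0,2.2,1],[0,0,-19,0,0,2.2,1],[0,0,-19,0,0,2.2,1],[0,0,-19,0,0,2.2,1],[0,0,-19,0,0,2.2,1],[0,0,-19,0,0,2.2,1]],
  ],
)

```text
t: 4.47
position: [0.5837, 0.0658, 0.063]
tool_rot: [0.113, 3.137, -0.0]
wrist_force: [-0.1, -0.4, 6.7]
gripper_width: 0.0535
gripper_force: 31.0
```

Call:
send_rows(
  commands=[
    [[0,0,1,0,0,0,1],[0,0,2.5,0,0,0,1],[0,0,5,0,0,0,1],[0,0,8,0,0,0,1],[0,0,11,0,0,0,1],[-0.3,-1,12,0,0,0,1],[-1.1,-3,12,0,0,0,1],[-2.1,-6,12,0,0,0,1],[-3.2,-9,12,0,0,0,1],[-4.3,-12,12,0,0,0,1],[-5.4,-15,12,0,0,0,1],[-6.4,-18,12,0,0,0,1],[-7.5,-21,12,0,0,0,1],[-8.6,-24,12,0,0,0,1],[-9.7,-27,12,0,0,0,1],[-10.8,-30,12,0,0,0,1],[-11.8,-33,12,0,0,0,1],[-12.9,-36,12,0,0,0,1],[-13.9,-39,12,0,0,0,1],[-14.4,-40.1,12,0,0,0,1]],
  ],
)

```text
t: 6.13
position: [0.4373, -0.3387, 0.1813]
tool_rot: [-0.117, -3.139, 0.002]
wrist_force: [-0.5, 0.3, -1.6]
gripper_width: 0.0537
gripper_force: 32.1
```

Run:
```python
from h import *
o=get_obs(); print(o["position"],o["gripper_width"],o["joint_pos"])
im=cv2.imread("pics/top0.png"); print("coaster px",w2p("top",[.4395,-.3355,.006]))
a,d=capture("top"); cv2.imwrite("pics/top1.png",a[:,:,::-1])
s,ds=capture("scene"); cv2.imwrite("pics/scene1.png",s[:,:,::-1])
S=cloud("scene",ds); P=S[(np.abs(S[...,0]-.44)<.05)&(np.abs(S[...,1]+.335)<.05)&(S[...,2]>.12)&(S[...,2]<.18)]
for z in np.arange(.125,.18,.005):
    q=P[np.abs(P[:,2]-z)<.0025]; print(round(z,3),len(q))
# slab with pot off
W,m=slabfit(a,d,(222,300,240,345)); pts=[]
for c in range(262,325):
    r=np.where(m[:,c])[0]
    if len(r): pts.append(W[r.max(),c,:2])
pts=np.array(pts); print(rect(W[m]),np.round(pts[::8]*1000,1).tolist())
```

```text
[ 0.43729903 -0.33866239  0.18131051] 0.053697033413922575 [-8.10211058e-01  2.82419752e-01 -7.34642533e-02  1.21436767e+00
 -8.88035655e-04 -7.35848208e-01]
coaster px [457.23402559 311.85525345]
0.125 0
0.13 0
0.135 0
0.14 18
0.145 74
0.15 65
0.155 66
0.16 70
0.165 69
0.17 70
0.175 68
(array([586.7,  47.4]), array([139.4,  71.4]), 87.89) [[555.5, 116.4], [553.5, 98.0], [553.7, 79.8], [554.0, 61.4], [551.9, 42.9], [552.2, 24.8], [552.4, 6.4], [550.4, -11.9]]
```

View pics/scene1.png

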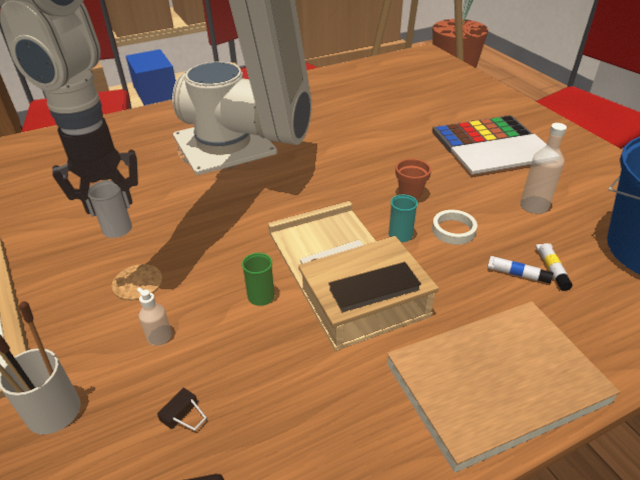

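The pot hangs upright in the gripper at (110,210), above the coaster at (136,281), and the slab did not move. Lowering.

Call:
send_rows(
  commands=[
    [[0,0,-2,0,0,0,1],[0,0,-5,0,0,0,1],[0,0,-8,0,0,0,1],[0,0,-10,0,0,0,1],[0,0,-11.5,0,0,0,1],[0,0,-12.3,0,0,0,1],[0,0,-12.7,0,0,0,1],[0,0,-13.0,0,0,0,1],[0,0,-13.2,0,0,0,1],[0,0,-13.3,0,0,0,1],[0,0,-13.4,0,0,0,1],[0,0,-13.4,0,0,0,1],[0,0,-13.4,0,0,0,1]],
  ],
)

```text
t: 7.32
position: [0.439, -0.3354, 0.0477]
tool_rot: [0.113, 3.139, -0.001]
wrist_force: [-0.2, 0.4, -1.3]
gripper_width: 0.0538
gripper_force: 32.1
```

Call:
send_rows(
  commands=[
    [[0,0,-0.1,0,0,0,1],[0,0,-0.1,0,0,0,1],[0,0,-0.2,0,0,0,1],[0,0,-0.2,0,0,0,1]],
  ],
)

```text
t: 7.65
position: [0.4391, -0.3354, 0.0469]
tool_rot: [0.113, 3.138, -0.002]
wrist_force: [-3.4, 3.8, 14.0]
gripper_width: 0.0537
gripper_force: 33.2
```

Call:
send_rows(
  commands=[
    [[0,0,0.1,0,0,0,1],[0,0,0.1,0,0,0,0],[0,0,0.1,0,0,0,-0.6],[0,0,0.1,0,0,0,-1],[0,0,0.1,0,0,0,-1],[0,0,0.1,0,0,0,-1],[0,0,0.1,0,0,0,-1],[0,0,2,0,0,0,-1],[0,0,5,0,0,0,-1],[0,0,8,0,0,0,-1],[0,0,12,0,0,0,-1],[0,0,15,0,0,0,0],[3,6,15,0,0,0,1],[5,12,15,0,0,0,1],[7,18,15,0,0,0,1],[7,18,15,0,0,0,1],[7,18,15,0,0,0,1]],
  ],
)

```text
t: 9.07
position: [0.5093, -0.1521, 0.1954]
tool_rot: [0.111, 3.139, 0.001]
wrist_force: [0.6, -1.5, -0.2]
gripper_width: 0.0124
gripper_force: 0.0
```

Run:
```python
from h import *
o=get_obs(); print(o["position"],o["gripper_width"])
a,d=capture("top"); W=cloud("top",d)
q=(np.abs(W[...,0]-.44)<.05)&(np.abs(W[...,1]+.335)<.05)&(W[...,2]>.09)&(W[...,2]<.105)
print("rim",cv2.minEnclosingCircle((W[q][:,:2]*1000).astype(np.float32)),np.median(W[q][:,2]),q.sum())
cv2.imwrite("pics/crop2.png",cv2.resize(a[200:360,380:560,::-1],None,fx=3,fy=3))
```

```text
[ 0.50932772 -0.15212418  0.19542194] 0.012373219188971803
rim ((0.0, 0.0), 0.0) nan 0
  return _methods._mean(a, axis=axis, dtype=dtype,
  ret = ret.dtype.type(ret / rcount)
```

View pics/crop2.png

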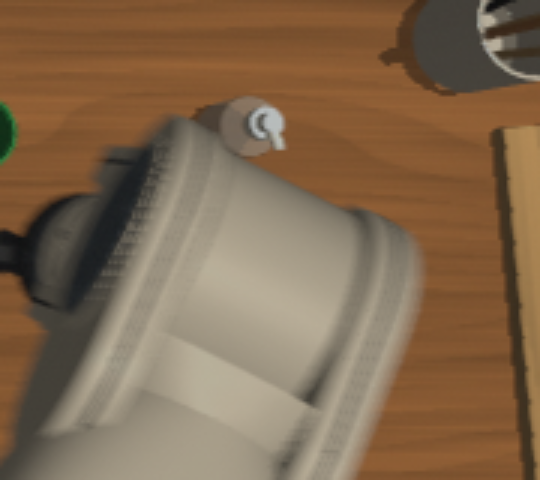

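The arm hides the coaster from above. I'll go over the slab and check the pot from there.

Call:
send_rows(
  commands=[
    [[2,5,0,0,0,0,1],[4,9,0,0,0,0,1],[6,13,0,0,0,0,1],[7.5,17,0,0,0,0,1],[7.5,19.8,-2,0,0,0,1],[7.5,19.8,-6,0,0,0,1],[7.5,19.8,-10,0,0,0,1],[7.5,19.8,-13,0,0,0,1],[7.5,19.8,-15,0,0,0,1],[7.5,19.8,-15,0,0,0,1],[7.5,19.8,-15,0,0,0,1]],
  ],
)

```text
t: 10.03
position: [0.5834, 0.0427, 0.0448]
tool_rot: [-0.113, -3.137, -0.0]
wrist_force: [0.2, 0.1, 0.9]
gripper_width: -0.0002
gripper_force: 0.0
```

Run:
```python
from h import *
o=get_obs(); print(o["position"],o["gripper_width"],o["tool_rot"],o["wrist_force"])
a,d=capture("top"); W=cloud("top",d)
q=(np.abs(W[...,0]-.44)<.06)&(np.abs(W[...,1]+.335)<.06)&(W[...,2]>.088)&(W[...,2]<.105)
print("rim",cv2.minEnclosingCircle((W[q][:,:2]*1000).astype(np.float32)) if q.any() else 0,q.sum())
s,ds=capture("scene")
cv2.imwrite("pics/crop3.png",np.hstack([cv2.resize(a[220:360,380:520,::-1],(390,390)),cv2.resize(s[190:330,80:220,::-1],(390,390))]))
```

```text
[0.58343571 0.04273866 0.04479868] -0.00016786110051389072 [-1.12784353e-01 -3.13742398e+00 -5.60882143e-05] [0.2414277  0.07593817 0.92765584]
rim ((437.38836669921875, -334.5037841796875), 28.845705032348633) 181
```

View pics/crop3.png

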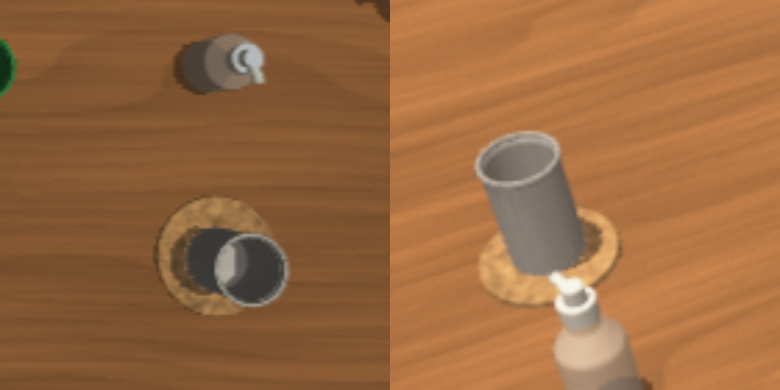

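The pot stands upright on the middle of the coaster: rim centre (0.437, -0.335), coaster centre (0.440, -0.336). Now pressing on the slab.

Call:
send_rows(
  commands=[
    [[0,0.2,-1.5,0,0,0,1],[0,0.2,-2.0,0,0,0,1],[0,0.2,-2.2,0,0,0,1],[0,0.2,-2.3,0,0,0,1],[0,0.2,-2.4,0,0,0,1],[0,0.2,-2.4,0,0,0,1]],
  ],
)

```text
t: 10.63
position: [0.5844, 0.0447, 0.0221]
tool_rot: [0.113, 3.138, -0.0]
wrist_force: [0.3, 0.5, 2.8]
gripper_width: -0.0001
gripper_force: 1.4
```

Call:
send_rows(
  commands=[
    [[0,0,-0.1,0,0,0,1],[0,0,-0.15,0,0,0,1],[0,0,-0.15,0,0,0,1]],
  ],
)

```text
t: 10.88
position: [0.5844, 0.0446, 0.022]
tool_rot: [0.113, 3.137, -0.001]
wrist_force: [-5.4, -0.4, 17.4]
gripper_width: 0.0005
gripper_force: 9.1
```

Call:
send_rows(
  commands=[
    [[-0.3,0.02,0,0,0,0,1],[-0.7,0.04,0,0,0,-0.05,1],[-1.2,0.07,0,0,0,-0.1,1],[-1.7,0.1,0,0,0,-0.1,1],[-2.2,0.13,0,0,0,-0.15,1],[-2.7,0.16,0,0,0,-0.15,1],[-3.0,0.18,0,0,0,-0.15,1],[-3.0,0.18,0,0,0,-0.15,1]],
  ],
)

```text
t: 11.55
position: [0.556, 0.0464, 0.0221]
tool_rot: [0.133, 3.133, -0.0]
wrist_force: [1.7, 0.3, 12.4]
gripper_width: 0.0001
gripper_force: 6.1
```

```bash
cat >> h.py <<'E'
def slabnow():
    a,d=capture("top"); W,m=slabfit(a,d,(222,322,240,345)); pts=[]
    for c in range(255,332):
        r=np.where(m[:,c])[0]
        if len(r): pts.append(W[r.max(),c,:2])
    pts=np.array(pts); print(rect(W[m]),m.sum(),np.round(pts[::9]*1000,1).tolist())
    return a,d,W,m
E
python3 -c "from h import *; slabnow()"
```

```text
(array([583. , -14.1]), array([14.9, 69. ]), 88.04) 153 [[566.5, -7.1]]
```

Run:
```python
from h import *
a,_=capture("top"); s,_=capture("scene")
cv2.imwrite("pics/crop4.png",np.hstack([cv2.resize(a[200:340,220:360,::-1],(390,390)),cv2.resize(s[180:320,250:390,::-1],(390,390))]))
```

```text
(no output)
```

View pics/crop4.png

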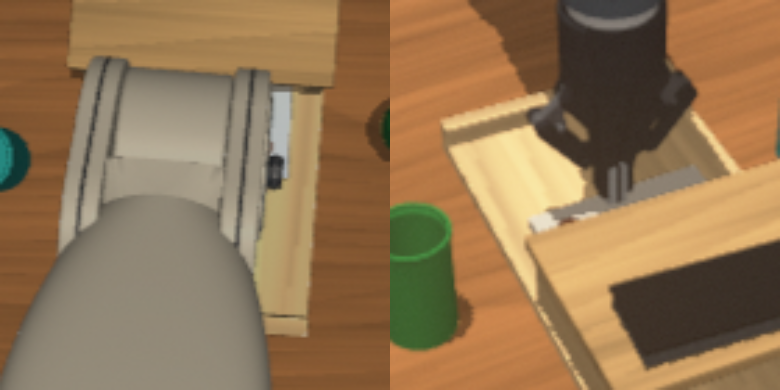

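The arm hides most of the slab from above. Its right front corner, at crop (290,180), shows it moved only a few mm, so the fingers slid over it. I'll go back and press harder.

Call:
send_rows(
  commands=[
    [[0,0,0.6,0,0,0,1],[0.5,0,1,0,0,0,1],[2,-0.1,1,0,0,0,1],[3.7,-0.2,1,0,0,0.1,1],[3.7,-0.2,1,0,0,0.1,1],[3.7,-0.2,0.4,0,0,0.1,1],[3.7,-0.2,0.1,0,0,0.1,1],[3.7,-0.2,0,0,0,0.1,1],[3.7,-0.2,-0.1,0,0,0.1,1],[3.7,-0.2,-0.2,0,0,0.1,1],[3.7,-0.2,-0.2,0,0,0.1,1]],
  ],
)

```text
t: 12.62
position: [0.5911, 0.0446, 0.0219]
tool_rot: [0.119, 3.135, -0.001]
wrist_force: [-10.9, -0.9, 41.0]
gripper_width: -0.0002
gripper_force: 21.0
```

Call:
send_rows(
  commands=[
    [[-0.15,0.01,0,0,0,0,1],[-0.3,0.02,0,0,0,0,1],[-0.5,0.03,0,0,0,0,1],[-0.7,0.04,0,0,0,0,1],[-0.9,0.05,0,0,0,0,1],[-1.1,0.06,0,0,0,0,1]],
  ],
)

```text
t: 13.12
position: [0.5849, 0.0448, 0.022]
tool_rot: [0.12, 3.126, -0.0]
wrist_force: [9.6, 1.3, 24.8]
gripper_width: 0.0003
gripper_force: 12.6
```

Run:
```python
from h import *
a,d=capture("top"); W,m=slabfit(a,d,(222,322,310,345)); r,c=np.where(m); print(len(r),rect(W[m]),r.max(),c.max())
a0=cv2.imread("pics/top1.png")[:,:,::-1].copy(); W,m=slabfit(a0,np.load("top0.npy"),(222,322,310,345)); r,c=np.where(m); print(rect(W[m]),r.max(),c.max())
```

```text
148 (array([580.3, -13.9]), array([16.3, 75.1]), 85.52) 265 324
(array([584.9,  -6.9]), array([69.1, 32.5]), 0.76) 262 324
```

Call:
send_rows(
  commands=[
    [[-0.1,0.01,-0.1,0,0,0,1],[-0.4,0.03,-0.12,0,0,0,1],[-0.7,0.05,-0.12,0,0,0,1],[-1.0,0.07,-0.12,0,0,0,1],[-1.3,0.09,-0.12,0,0,0,1],[-1.6,0.11,-0.12,0,0,0,1],[-1.9,0.13,-0.12,0,0,0,1],[-2.2,0.14,-0.12,0,0,0,1]],
  ],
)

```text
t: 13.83
position: [0.5647, 0.0461, 0.0219]
tool_rot: [0.12, 3.122, -0.001]
wrist_force: [12.4, -1.0, 33.1]
gripper_width: 0.0002
gripper_force: 16.5
```

Run:
```python
from h import *
a,d=capture("top"); W,m=slabfit(a,d,(222,322,310,345)); r,c=np.where(m); print(len(r),rect(W[m]),r.max(),c.max())
s,ds=capture("scene"); S=cloud("scene",ds); hsv=cv2.cvtColor(s,cv2.COLOR_RGB2HSV)
q=(hsv[...,1]<50)&(np.abs(S[...,2]-.0215)<.005)&(S[...,0]>.4)&(S[...,0]<.65)&(np.abs(S[...,1]-.05)<.12)
print(q.sum()); P=S[q]
for y in np.arange(-.03,.13,.02):
    t=P[np.abs(P[:,1]-y)<.005]; print(round(y,2),len(t),np.round(t[:,0].min(),4) if len(t) else None)
```

```text
209 (array([570.1, -13.1]), array([16.2, 95.5]), 86.5) 274 324
460
-0.03 0 None
-0.01 63 0.5191
0.01 25 0.5218
0.03 56 0.5207
0.05 2 0.5652
0.07 5 0.5463
0.09 33 0.5275
0.11 57 0.527
```

The slab now follows without slip, and its front edge is already parallel to the lip, about 84 mm away. Continuing.

Call:
send_rows(
  commands=[
    [[-0.4,0.02,0,0,0,0,1],[-0.8,0.05,0,0,0,0,1],[-1.2,0.07,0,0,0,0,1],[-1.6,0.1,0,0,0,0,1],[-2.0,0.12,0,0,0,0,1],[-2.4,0.14,0,0,0,0,1],[-2.8,0.17,0,0,0,0,1],[-3.2,0.19,0,0,0,0,1],[-3.6,0.22,0,0,0,0,1],[-4.0,0.24,0,0,0,0,1]],
  ],
)

```text
t: 14.77
position: [0.5254, 0.0484, 0.0219]
tool_rot: [0.12, 3.121, -0.001]
wrist_force: [13.0, -1.6, 35.2]
gripper_width: 0.0004
gripper_force: 17.9
```

```bash
cat > s.py <<'E'
from h import *
def go():
    s,ds=capture("scene"); S=cloud("scene",ds); hsv=cv2.cvtColor(s,cv2.COLOR_RGB2HSV)
    q=(hsv[...,1]<50)&(np.abs(S[...,2]-.0215)<.005)&(S[...,0]>.4)&(S[...,0]<.65)&(np.abs(S[...,1]-.05)<.12); P=S[q]
    for y in np.arange(-.02,.14,.01):
        t=P[np.abs(P[:,1]-y)<.004]
        if len(t)>4: print(round(y,2),len(t),"x",np.round(t[:,0].min(),4),"gap",np.round(t[:,0].min()-(.43498+.0617*y),4))
    print("y range",P[:,1].min(),P[:,1].max()); return s
go()
E
python3 s.py
```

```text
-0.02 57 x 0.4856 gap 0.0519
-0.01 96 x 0.4839 gap 0.0495
0.0 69 x 0.4827 gap 0.0477
0.01 63 x 0.4827 gap 0.0471
0.02 89 x 0.4829 gap 0.0467
0.03 89 x 0.4843 gap 0.0474
0.04 82 x 0.4832 gap 0.0457
0.05 42 x 0.5324 gap 0.0943
0.06 44 x 0.5243 gap 0.0856
0.07 22 x 0.5065 gap 0.0672
0.08 26 x 0.4942 gap 0.0542
0.09 25 x 0.4876 gap 0.0471
0.1 25 x 0.4868 gap 0.0457
0.11 75 x 0.489 gap 0.0472
0.12 16 x 0.4883 gap 0.0459
y range -0.02153341206341239 0.11809983080535648
```

Call:
send_rows(
  commands=[
    [[-0.4,0.02,0,0,0,0,1],[-0.8,0.05,0,0,0,0,1],[-1.2,0.07,0,0,0,0,1],[-1.6,0.1,0,0,0,0,1],[-2.0,0.12,0,0,0,0,1],[-2.4,0.14,0,0,0,0,1],[-2.8,0.17,0,0,0,0,1],[-3.2,0.19,0,0,0,0,1],[-3.6,0.22,0,0,0,0,1],[-4.0,0.24,0,0,0,0,1],[-4.3,0.26,0,0,0,0,1],[-4.5,0.27,0,0,0,0,1]],
  ],
)

```text
t: 15.82
position: [0.4812, 0.0511, 0.0219]
tool_rot: [0.12, 3.12, -0.001]
wrist_force: [17.8, -0.8, 36.9]
gripper_width: 0.0001
gripper_force: 19.1
```

```bash
python3 s.py
```

```text
-0.02 48 x 0.4559 gap 0.0221
-0.01 144 x 0.438 gap 0.0036
0.0 120 x 0.4402 gap 0.0052
0.01 74 x 0.4395 gap 0.0039
0.02 79 x 0.44 gap 0.0037
0.03 105 x 0.439 gap 0.0022
0.04 124 x 0.4409 gap 0.0035
0.05 96 x 0.442 gap 0.0039
0.06 99 x 0.4814 gap 0.0427
0.07 78 x 0.4686 gap 0.0293
0.08 83 x 0.4487 gap 0.0087
0.09 74 x 0.4454 gap 0.0048
0.1 77 x 0.4413 gap 0.0002
0.11 102 x 0.447 gap 0.0052
0.12 55 x 0.4504 gap 0.008
y range -0.02053071270250659 0.12195859055659246
```

Call:
send_rows(
  commands=[
    [[-0.2,0.01,0,0,0,0,1],[-0.4,0.02,0,0,0,0,1],[-0.6,0.03,0,0,0,0,1],[-0.7,0.04,0,0,0,0,1],[-0.7,0.04,0,0,0,0,1]],
  ],
)

```text
t: 16.28
position: [0.4739, 0.0515, 0.0218]
tool_rot: [0.119, 3.12, -0.001]
wrist_force: [12.2, -0.8, 41.5]
gripper_width: -0.0001
gripper_force: 20.7
```

Call:
send_rows(
  commands=[
    [[0,0,0.3,0,0,0,1],[0,0,1,0,0,0,1],[0,0,4,0,0,0,1],[0,0,8,0,0,0,1],[0,0,12,0,0,0,1],[0,0,16,0,0,0,1],[0,-4,20,0,0,0,1],[-2,-8,20,0,0,0,1],[-4,-12,20,0,0,0,1],[-5,-16,20,0,0,0,1],[-6,-20,20,0,0,0,1],[-7,-24,20,0,0,0,1],[-8,-28,20,0,0,0,1],[-8,-28,20,0,0,0,1]],
  ],
)

```text
t: 17.45
position: [0.3837, -0.2312, 0.2158]
tool_rot: [-0.124, -3.137, -0.0]
wrist_force: [-0.8, -0.1, 0.4]
gripper_width: -0.0001
gripper_force: 0.0
```

Run:
```python
from h import *
import s as sc
a,d,W,m=slabnow()
Z=W[...,2]; t=np.zeros(d.shape,bool); t[290:330,235:350]=True; lp=t&(Z>.0265)&(Z<.04); print("lip",rect(W[lp]))
s,_=capture("scene")
cv2.imwrite("pics/crop5.png",np.hstack([cv2.resize(a[200:340,220:360,::-1],(390,390)),cv2.resize(s[180:320,250:390,::-1],(390,390))]))
```

```text
-0.02 49 x 0.4693 gap 0.0356
-0.01 146 x 0.4396 gap 0.0052
0.0 121 x 0.4383 gap 0.0033
0.01 73 x 0.438 gap 0.0024
0.02 86 x 0.4396 gap 0.0034
0.03 100 x 0.4415 gap 0.0047
0.04 126 x 0.437 gap -0.0004
0.05 147 x 0.4417 gap 0.0036
0.06 135 x 0.445 gap 0.0064
0.07 108 x 0.4415 gap 0.0022
0.08 94 x 0.4431 gap 0.0032
0.09 79 x 0.442 gap 0.0015
0.1 70 x 0.4434 gap 0.0022
0.11 112 x 0.442 gap 0.0002
0.12 68 x 0.4425 gap 0.0001
y range -0.021997881832978 0.12279957549479155
(array([525.3,  52. ]), array([139.7, 168.4]), 87.51) 3839 [[444.1, 122.8], [444.0, 102.9], [442.5, 81.8], [442.4, 61.7], [440.7, 41.0], [440.5, 20.7], [438.8, 0.1], [560.0, -18.9]]
lip (array([454.5,  60.4]), array([197.5,  60.2]), 86.43)
```

View pics/crop5.png

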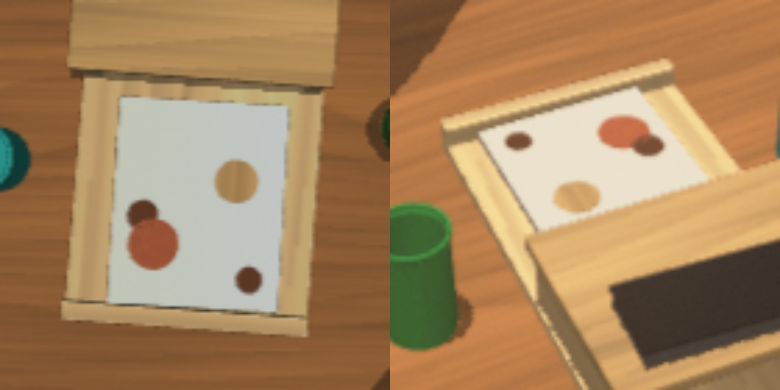

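The slab lies at the lip on its left end, with about 2–3 mm left at the right end (top crop, lip line (108,302) to (277,312)). One more pull on the right side will square it.

Call:
send_rows(
  commands=[
    [[3,5,0,0,0,0,1],[5,9,0,0,0,0,1],[7,13,0,0,0,0,1],[9,17,0,0,0,0,1],[10.6,21,-2,0,0,0,1],[10.6,23.7,-5,0,0,0,1],[10.6,23.7,-9,0,0,0,1],[10.6,23.7,-13,0,0,0,1],[10.6,23.7,-17,0,0,0,1],[10.6,23.7,-18.5,0,0,0,1],[10.6,23.7,-19.2,0,0,0,1],[10.6,23.7,-19.6,0,0,0,1],[10.6,23.7,-19.9,0,0,0,1],[10.5,23.7,-20,0,0,0,1],[10.2,23.7,-20,0,0,0,1],[10.0,23.7,-20,0,0,0,1],[9.8,23.7,-20,0,0,0,1],[9.6,23.7,-20,0,0,0,1],[9.4,23.7,-20,0,0,0,1],[9.4,23.7,-20,0,0,0,1]],
  ],
)

```text
t: 19.27
position: [0.4863, 0.01, 0.0219]
tool_rot: [0.117, 3.124, 0.001]
wrist_force: [8.9, 3.3, 34.6]
gripper_width: -0.0001
gripper_force: 16.5
```

Call:
send_rows(
  commands=[
    [[0,0,0.3,0,0,0,1],[0,0,1,0,0,0,1],[0,0,4,0,0,0,1],[0,0,8,0,0,0,1],[0,0,12,0,0,0,1],[0,0,16,0,0,0,1],[0,-4,20,0,0,0,1],[-2,-8,20,0,0,0,1],[-4,-12,20,0,0,0,1],[-6,-16,20,0,0,0,1],[-8,-20,20,0,0,0,1],[-9,-23,20,0,0,0,1],[-9,-23,20,0,0,0,1]],
  ],
)

```text
t: 20.35
position: [0.3875, -0.2236, 0.2171]
tool_rot: [-0.124, -3.138, 0.001]
wrist_force: [0.4, 0.8, 0.9]
gripper_width: -0.0
gripper_force: 0.0
```

Run:
```python
from h import *
a,d,W,m=slabnow(); cv2.imwrite("pics/top9.png",a[:,:,::-1]); np.save("top9.npy",d)
q=(np.abs(W[...,0]-.44)<.06)&(np.abs(W[...,1]+.335)<.06)&(W[...,2]>.088)&(W[...,2]<.105)
print("rim",cv2.minEnclosingCircle((W[q][:,:2]*1000).astype(np.float32)) if q.any() else 0)
```

```text
(array([524.4,  50.3]), array([139.8, 169. ]), 86.81) 3844 [[444.0, 123.0], [444.3, 102.5], [442.3, 82.0], [442.4, 61.7], [440.7, 41.0], [438.5, 20.5], [438.9, 0.1], [523.0, -19.4]]
rim ((437.67529296875, -334.10882568359375), 28.6953067779541)
```

```bash
python3 -c "from h import *; print(close_job())"
```

```text
the job is handed in; nothing more can be done
None
```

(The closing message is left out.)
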